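Bolt the lid of a tool case shut against its sprung end strip

TASK

Push the sliding lid of the wooden tool case in against its sprung end strip, then slide the bolt across until its tip is fully through the keeper, so that the bolt holds the lid in, and let go. The keeper was screwed on by eye: feel for the hole with the bolt, and do not force the bolt against the keeper. Leave the things round the case where they are.

Things in the scene. Friction and masses are not known exactly. Their poses are not given: they have to be found in the camera images.
- case: Fixed wooden tool case on the bench, 240 mm (x) by 170 mm (y), walls 60 mm high. Origin at the centre of its underside; x is the direction in which the lid is pushed shut (away from the robot), y the direction in which the bolt is pushed into the keeper, z up.
- lid (a joint): Sliding plywood lid, top 58 mm above the bench: metres out from its hard stop, 0 = fully in, growing towards the case's -x, at most 0.10. Friction about 2 N. Over the last 23 mm it meets a sprung rubber strip that pushes back, about 3 N at 0.023 rising to 11 N at 0: let go there unbolted, it springs out again.
- bolt (a joint): Flat steel bolt on top of the lid, carried by it, 14 mm wide (case x), nose corners rounded to 2 mm: metres pushed along the case's +y, 0 = drawn back, hard stop 0.042. Its tip meets the keeper's face at 0.018 and is flush with the keeper's far side at 0.038. Friction about 2 N; stays where it is left.
- bolt_handle (a point): Grasp point on the bolt's upright brass handle, a post 14 mm (case y) by 16 mm (case x), from 71 to 135 mm above the bench; the point is at 112 mm, on its middle line; things round it end below 85 mm. It moves with lid and bolt, so the lid can be pushed in and held by it. Axes as the case's.
- keeper: Keeper's fixed base plate, 96 x 22 x 3 mm, on the case's +y wall; origin under its centre. A rigid steel strap on it has an opening 17 mm wide (case x), 20 mm deep (y). Bolt and plate centre are in line at lid 0.0105, but the strap was clamped by eye, up to 9 mm off either way along x: the bolt enters with the lid somewhere from 0.0015 to 0.0195, to about 1.5 mm.
- offcut_walnut_mid (a point): Centre of a loose dark walnut offcut, 60 x 70 x 22 mm, on the bench left of the case. To be left alone.
- sanding_block_mid (a point): Centre of a loose cork sanding block, 64 x 112 x 34 mm, on the bench right of the case. To be left alone.
- offcut_oak_mid (a point): Centre of a loose pale oak offcut, 45 x 120 x 32 mm, on the bench right of the case. To be left alone.

How it is judged (in metres and radians):
On the way, in this order (a step that is already met when the one before it is completed fails the run):
1. the lid is pushed in against the sprung strip with the bolt still out of the keeper (value of joint lid below 0.0225 m and value of joint bolt below 0.022 m), for 0.1 s.
2. the bolt is fully through the keeper (value of joint bolt above 0.038 m and value of joint lid below 0.0225 m), for 0.2 s.
At the end, for the whole second after the job is handed in: The bolt stands at least 38 mm across, its tip through the keeper to the far side, and holds the lid at rest less than 22.5 mm from its hard stop, against the sprung strip (all of step 2 and velocity of joint lid between -0.005 and 0.005 m/s); the robot touches nothing.
It fails at once if the bolt or the robot pushes on the keeper with more than 20 N (contact force between keeper and anything else above 20 N).
It fails at once if the walnut offcut is moved more than 20 mm (distance of offcut_walnut_mid from where it was at the start of the episode above 0.02 m).
It fails at once if the sanding block is moved more than 20 mm (distance of sanding_block_mid from where it was at the start of the episode above 0.02 m).
It fails at once if the oak offcut is moved more than 20 mm (distance of offcut_oak_mid from where it was at the start of the episode above 0.02 m).
It also fails if it takes over 61 s, if anything falls off the work surface, if the arm or the gripper's body presses on something with over 40 N, if the wrist force passes 120 N, or if a joint passes its speed limit or range.

ROBOT

A 7-joint arm with a two-finger parallel gripper is mounted at the origin on a cart in front of the work surface, level with it; the furniture and walls round the work are solid. World frame = base frame: x ahead of the robot, y to its left, z up, the work surface at z = 0. Lengths are in m, angles in degrees, forces in N, time in s.
With the tool pointing down it reaches from about 0.425 to 0.875 m from the base axis. Payload 8.4 kg.
Tool frame: the origin (TCP) lies where the fingers leave the gripper's body, on its centre line; the fingertips stand 70 mm ahead of it and the grasp point (between the pads) lies 51 mm ahead of it; x points along the fingers, z is the direction in which the jaws open and shut, and the axes are right-handed (so a half turn about x gives the same grasp; the last joint's range is limited). The gripper opens to 87 mm and grips with 3 to 60 N. Pads are 19 mm wide; open, the fingers measure 117 mm over their backs; the gripper's body (75 mm by 190 mm) begins 51 mm behind the grasp point.
Start: joints at [64.446, 19.091, 2.286, 83.961, -0.768, 76.965, -3.352], TCP at [0.221, -0.611, 0.292] pointing down, gripper open.
Joint ranges: [-147.57, 147.57], [-21.85, 119.76], [-74.77, 79.35], [14.55, 137.4], [-85.83, 265.84], [4.83, 119.75], [-152.11, 152.11]. Speed limits (degrees/s): [127.2, 127.2, 159.86, 159.86, 180, 180, 180].

INTERFACE

Orientations are given as [roll, pitch, yaw] about the fixed x, y, z axes, in that order (R = Rz(yaw) Ry(pitch) Rx(roll)).
In Python, from plant import robot gives the robot as it stands.
- The arm moves only by the shell command python3 -m creep 'ROWS' [FORCE]. ROWS is JSON, a list of rows, each a list of 7 numbers: the turn, a rotation vector about the tool's x, y, z in rad, then the shift along the tool's x, y, z in cm, then the opening, from 0 (shut) to 1 (fully open). In form: [[ax, ay, az, tx, ty, tz, hand], ...]. A call has 1 to 10 rows; each row is the pose to reach, as a shift and turn from the pose commanded when the call began, along the tool's axes at that moment; what a row does not reach only later rows make up. A row lasts 1/10 s, in which the tool goes at most 50 mm and 8.59 degrees, less where a joint would pass 70% of its speed; a pose out of reach is approached as far as the arm can. A call with a gripper value outside its range is refused whole. The fingers move at their own pace and stop on an object; FORCE is the grip in N (left out, the last holds). Time passes only in rows, so rows that repeat a pose let the fingers close. It gives the time, the measured TCP pose, the force and the opening at its end, in the units of the state.
- robot.observe(): the state, without advancing time (a new reading comes with each control period).
- robot.read_camera(name): name is "scene" or "side" or "wrist"; returns a dict with "img" (480x640x3 uint8, red, green, blue), "fx", "fy", "cx", "cy" (pixels), "D" ([k1, k2, p1, p2, k3] as OpenCV has them; the pictures are not rectified), "rvec" (rotation vector, rad) and "tvec" (3), from world to camera coordinates, as OpenCV has them. Camera axes: x right, y down, z forward; pixel columns grow to the right and rows downward; lengths in m; the calibration is good to about 2 mm. A picture is of the moment at which its call begins. There is no depth.
- robot.sign_off(): hands the job in, once; it reports no verdict.
Trained networks look in a picture, given as the dict that the camera call returned (one of the last four; its "shot" number tells which), for a name from the list of things; names that differ only in an ending like _2 or _b are one class to them, and where a whole thing is asked for, a point or a joint stands for the part that bears it (a point fixed in the world has none). Each returns a list of dicts, best first, with "score" (0 to 1); they miss things now and then, are a little off and sometimes report something else, mostly with a low value. They report only what shows in the picture. A call takes as long as a camera call.
- robot.masks_of(picture, label): "mask" (480x640 bool, what is visible of it) and "centre" ([column, row] in pixels, amid what is visible of it).
- robot.tip_of(picture, label): "centre" ([column, row] in pixels: a listed point, or the origin of a listed thing).
The state is a dict: "time_s": time; "q": joint angles; "qvel": joint speeds; "joint_torque": joint torques, N m; "tool_pos": TCP position; "eef_rot": TCP orientation; "ft_force": force on the tool from outside, world axes, zero at the start; "wrist_torque": the same for the moment, N m; "opening": finger opening in m.
Only numpy, scipy, OpenCV 4.12 (cv2) and the standard library are available. Lean on these libraries where they do the work, as an engineer would, in place of code of your own. Each camera call takes 0.05 s, during which the arm holds its last target.

## Working session

There is one attempt and no reset: what is moved stays moved. The work goes in short steps, Python scripts to look and compute and a shell command to move; the robot and the scene stay as the last step left them, time stands still between calls to the robot, and variables do not carry over. Pictures are saved under pics/ and viewed, and the job is handed in when it is done.

```bash
mkdir -p pics; ls; cat > h.py <<'E'
import numpy as np, cv2
from plant import robot
from scipy.spatial.transform import Rotation as R
def ray(p,uv):
    K=np.array([[p['fx'],0,p['cx']],[0,p['fy'],p['cy']],[0,0,1]]);
    n=cv2.undistortPoints(np.array([[uv]],float),K,np.array(p['D'],float))[0,0]
    M=cv2.Rodrigues(np.array(p['rvec'],float))[0]; t=np.array(p['tvec'],float).ravel()
    return -M.T@t, M.T@np.array([n[0],n[1],1])
def atz(p,uv,z):
    c,d=ray(p,uv); return c+d*(z-c[2])/d[2]
def tri(obs):
    A=np.zeros((3,3));b=np.zeros(3)
    for p,uv in obs:
        c,d=ray(p,uv); d=d/np.linalg.norm(d); P=np.eye(3)-np.outer(d,d); A+=P;b+=P@c
    return np.linalg.solve(A,b)
def save(p,n): cv2.imwrite('pics/'+n+'.png',p['img'][:,:,::-1])
E
python3 - <<'E'
from h import *
o=robot.observe(); print({k:np.round(v,3) for k,v in o.items()})
P={}
for n in ('scene','side'):
    p=robot.read_camera(n); save(p,n+'0'); P[n]=p
    for l in ('bolt_handle','case','keeper','offcut_walnut_mid','sanding_block_mid','offcut_oak_mid'):
        for r in robot.tip_of(p,l)[:2]:
            z=.112 if l=='bolt_handle' else {'case':0,'keeper':.06}.get(l,.015)
            print(n,l,round(r['score'],2),np.round(r['centre'],1),np.round(atz(p,r['centre'],z),3))
E
```

```text
pics
{'time_s': np.float64(0.0), 'q': array([64.446, 19.131,  2.286, 84.012, -0.766, 76.965, -3.351]), 'qvel': array([-0.042, -0.061,  0.006,  0.052, -0.002, -0.076, -0.025]), 'joint_torque': array([-0.0000e+00, -6.5635e+01,  1.3350e+00, -4.0380e+01, -6.0000e-02,
        4.5000e-02,  0.0000e+00]), 'tool_pos': array([ 0.221, -0.611,  0.291]), 'eef_rot': array([-174.938,   89.907,  114.931]), 'ft_force': array([-0.101,  0.387, -0.127]), 'wrist_torque': array([-0.001, -0.052,  0.039]), 'opening': np.float64(0.087)}
scene bolt_handle 0.77 [399.8 243. ] [ 0.505 -0.089  0.112]
scene keeper 0.75 [342.7 264.1] [ 0.574 -0.014  0.06 ]
scene offcut_walnut_mid 0.78 [309.1 302.5] [0.573 0.07  0.015]
scene offcut_walnut_mid 0.74 [400.6 219.6] [ 0.638 -0.252  0.015]
scene sanding_block_mid 0.79 [450.1 263.1] [ 0.47  -0.215  0.015]
scene offcut_oak_mid 0.83 [399.9 219.9] [ 0.639 -0.25   0.015]
side bolt_handle 0.6 [285.1 190.4] [ 0.502 -0.087  0.112]
side bolt_handle 0.29 [213.9 220.1] [ 0.542 -0.21   0.112]
side case 0.73 [304.7 258.3] [ 0.571 -0.07  -0.   ]
side case 0.22 [211.8 216.8] [ 0.448 -0.229 -0.   ]
side keeper 0.59 [338.7 229.1] [ 0.561 -0.006  0.06 ]
side keeper 0.58 [202.  305.5] [ 0.666 -0.245  0.06 ]
side sanding_block_mid 0.92 [212.5 218.4] [ 0.464 -0.226  0.015]
side offcut_oak_mid 0.71 [206.5 302.9] [ 0.638 -0.246  0.015]
side offcut_oak_mid 0.46 [381.7 236.7] [0.561 0.073 0.015]
```

View pics/scene0.png

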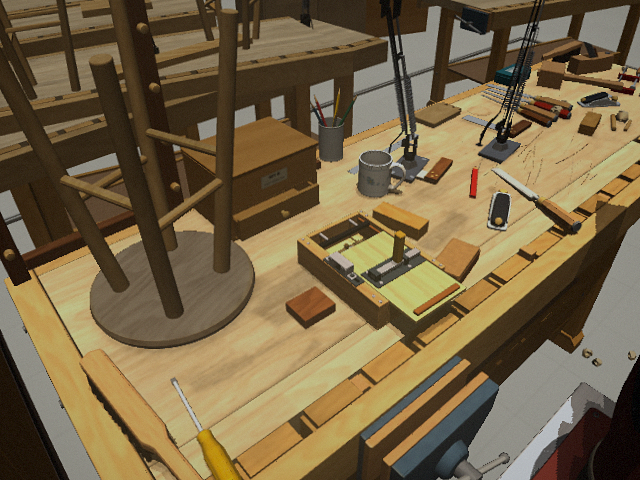

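View pics/side0.png

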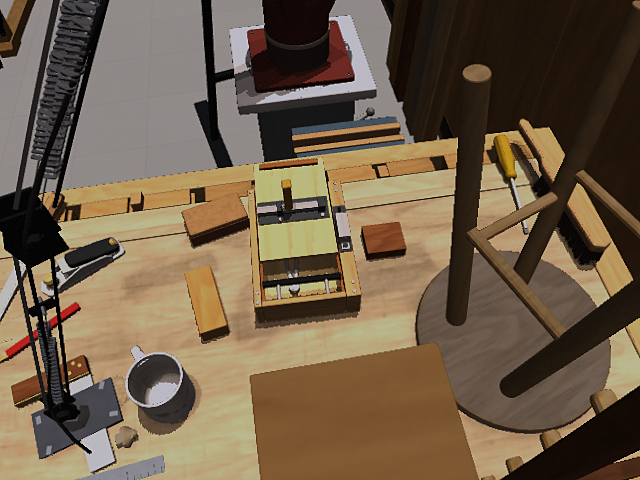

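The scene view shows the case at (300-465, 215-330) with the brass handle at (399,243). The side view has the case at (250-360, 160-325), the handle at (287,190) and the keeper at (343,230). Next I'll zoom in to get the case yaw.

```bash
python3 - <<'E'
import cv2
a=cv2.imread('pics/side0.png')[145:335,170:420]; cv2.imwrite('pics/sz.png',cv2.resize(a,None,fx=3.1,fy=3.1,interpolation=cv2.INTER_CUBIC))
a=cv2.imread('pics/scene0.png')[195:345,280:480]; cv2.imwrite('pics/cz.png',cv2.resize(a,None,fx=4,fy=4,interpolation=cv2.INTER_CUBIC))
E
```

```text
(no output)
```

View pics/sz.png

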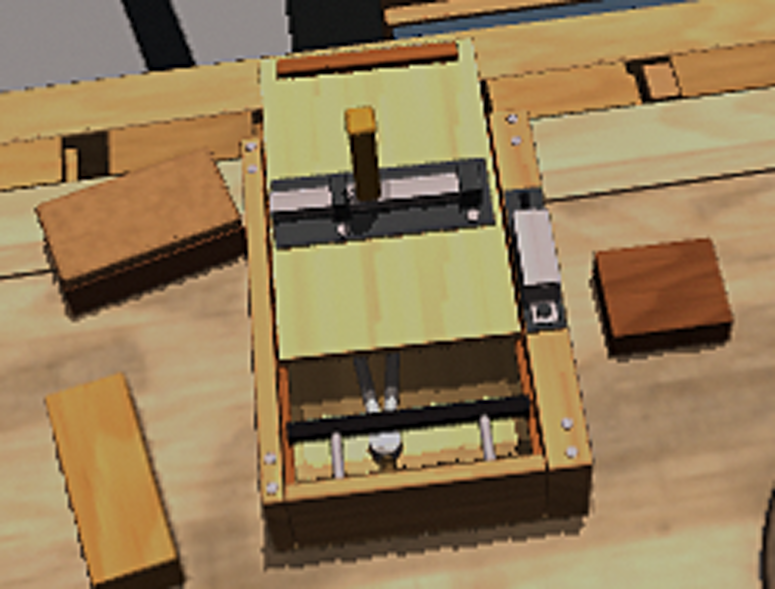

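View pics/cz.png

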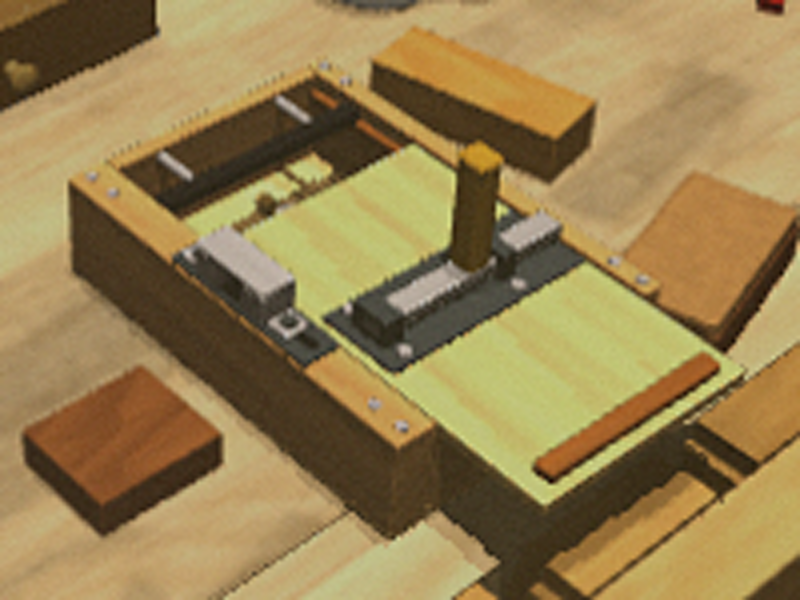

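```bash
python3 - <<'E'
from h import *
a=robot.read_camera('scene');b=robot.read_camera('side')
S=lambda u,v:(280+u/4,195+v/4); T=lambda u,v:(170+u/3.1,145+v/3.1)
pts={'++':((70,182),(590,465)),'+-':((325,63),(265,498)),'-+':((437,425),(525,112)),'--':((658,287),(250,143)),
'sfar+y':((195,240),(558,283)),'sfar-y':((225,230),(527,285)),'snear-y':((296,283),(515,210)),'snear+y':((262,292),(547,208)),
'hand':((480,155),(360,115)),
'plate-x+y':((305,362),(540,192)),'plate-x-y':((338,347),(508,192)),'plate+x+y':((175,258),(567,325))}
Q={}
for k,(s,t) in pts.items():
    Q[k]=tri([(a,S(*s)),(b,T(*t))]); print(k,np.round(Q[k],4))
d=lambda a,b:np.degrees(np.arctan2(*(Q[a]-Q[b])[1::-1]))
print(d('++','-+'),d('+-','--'),d('++','+-')-90,d('-+','--')-90)
p=[robot.tip_of(x,'bolt_handle')[0]['centre'] for x in (a,b)]
print('handle',tri([(a,p[0]),(b,p[1])]))
print('keeper',tri([(x,robot.tip_of(x,'keeper')[0]['centre']) for x in (a,b)]))
E
```

```text
++ [0.6897 0.003  0.0565]
+- [ 0.6788 -0.1635  0.058 ]
-+ [0.4502 0.0063 0.0633]
-- [ 0.4447 -0.15    0.0577]
sfar+y [0.5923 0.0056 0.081 ]
sfar-y [ 0.5897 -0.0107  0.0797]
snear-y [ 0.5399 -0.0082  0.0807]
snear+y [0.5436 0.0091 0.083 ]
hand [ 0.5037 -0.0847  0.1356]
plate-x+y [0.5149 0.0104 0.0609]
plate-x-y [ 0.5119 -0.0075  0.0612]
plate+x+y [0.6065 0.0071 0.0616]
-0.7791142776871216 -3.3091957798035065 -3.757292575294116 -2.0218097424939714
handle [ 0.5041395  -0.08347625  0.11207538]
keeper [ 0.56478431 -0.00538317  0.06149532]
```

```bash
cat >> h.py <<'E'
YAW=-2.4
def tool():
    o=robot.observe(); return o,np.array(o['tool_pos']),R.from_euler('xyz',o['eef_rot'],degrees=True)
def plan(pos,jaw_yaw):
    """target TCP pos, jaw axis (tool z) world yaw deg, tool x down -> rotvec, shift cm in tool"""
    o,p,r=tool(); x=np.array([0,0,-1.]); z=np.array([np.cos(np.radians(jaw_yaw)),np.sin(np.radians(jaw_yaw)),0])
    t=R.from_matrix(np.c_[x,np.cross(z,x),z])
    return (r.inv()*t).as_rotvec(), r.inv().apply(np.array(pos)-p)*100
E
python3 - <<'E'
from h import *
o,p,r=tool(); print(r.as_matrix().round(3))
for y in (YAW,YAW+180,YAW+90,YAW-90): print(y,[v.round(3) for v in plan((.504,-.084,.32),y)])
E
```

```text
[[-0.    0.94  0.34]
 [ 0.    0.34 -0.94]
 [-1.   -0.   -0.  ]]
-2.4 [array([-1.182, -0.   , -0.   ]), array([ -2.774,  44.546, -39.972])]
177.6 [array([ 1.959, -0.   ,  0.   ]), array([ -2.774,  44.546, -39.972])]
87.6 [array([-2.753, -0.   , -0.   ]), array([ -2.774,  44.546, -39.972])]
-92.4 [array([ 0.389, -0.   ,  0.   ]), array([ -2.774,  44.546, -39.972])]
```

```bash
python3 -m creep '[[-0.12,0,0,-2.8,4.45,-4,1],[-0.24,0,0,-2.8,8.9,-8,1],[-0.36,0,0,-2.8,13.4,-12,1],[-0.48,0,0,-2.8,17.8,-16,1],[-0.6,0,0,-2.8,22.3,-20,1],[-0.72,0,0,-2.8,26.7,-24,1],[-0.84,0,0,-2.8,31.2,-28,1],[-0.96,0,0,-2.8,35.6,-32,1],[-1.08,0,0,-2.8,40,-36,1],[-1.18,0,0,-2.8,44.5,-40,1]]' 40
```

```text
time_s: 2.0
tool_pos: [0.4552, -0.173, 0.3207]
eef_rot: [-38.6, 89.9, -40.9]
ft_force: [-0.2, -0.1, 0.4]
opening: 0.0873
```

```bash
python3 -m creep '[[0,0,0,0,0,0,1],[0,0,0,0,0,0,1],[0,0,0,0,0,0,1]]'; python3 - <<'E'
from h import *
o,p,r=tool(); print(p,o['q'].round(1) if hasattr(o['q'],'round') else o['q'])
print([v.round(3) for v in plan((.504,-.084,.32),YAW)])
w=robot.read_camera('wrist'); save(w,'w1')
for l in ('bolt_handle','keeper','case'):
    for x in robot.tip_of(w,l)[:2]: print(l,x['score'],np.round(x['centre'],1),atz(w,x['centre'],{'bolt_handle':.112,'keeper':.06,'case':0}[l]).round(4))
E
```

```text
time_s: 2.3
tool_pos: [0.4542, -0.176, 0.3202]
eef_rot: [-123.1, 90.0, -125.8]
ft_force: [-0.4, -1.0, 0.5]
opening: 0.0869
[ 0.45421271 -0.1759807   0.32021295] [ 39.9   0.5 -23.9 102.4   0.2  77.2  13.3]
[array([-0.004, -0.   ,  0.   ]), array([0.017, 9.417, 4.55 ])]
bolt_handle 0.8 [394.   93.2] [ 0.5039 -0.0869  0.112 ]
case 0.72 [441.7  86.4] [ 0.5672 -0.0762  0.    ]
```

View pics/w1.png

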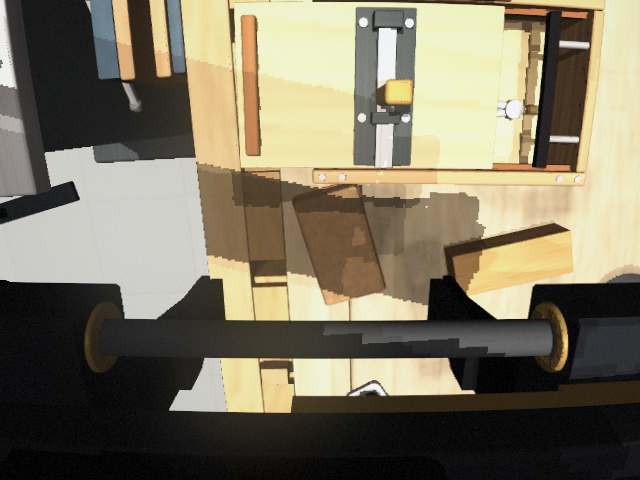

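The wrist view shows the case square to the tool, with the handle at (398,92) and the keeper out of frame above. I'll move over the handle, which should bring the keeper into view.

```bash
python3 -m creep '[[0,0,0,0,4.5,2,1],[0,0,0,0,8,3.8,1],[0,0,0,0,9.4,4.6,1],[0,0,0,0,9.4,4.6,1],[0,0,0,0,9.4,4.6,1]]'; python3 - <<'E'
from h import *
o,p,r=tool(); print(p,np.round(o['q'],1))
w=robot.read_camera('wrist'); save(w,'w2')
for l in ('bolt_handle','keeper','case'):
    for x in robot.tip_of(w,l)[:2]: print(l,x['score'],np.round(x['centre'],1),atz(w,x['centre'],{'bolt_handle':.112,'keeper':.06,'case':0}[l]).round(4))
E
```

```text
time_s: 3.0
tool_pos: [0.5045, -0.0839, 0.3201]
eef_rot: [-162.2, 90.0, -164.8]
ft_force: [-0.6, -0.6, 0.1]
opening: 0.0869
[ 0.50451785 -0.08391455  0.32005208] [ 33.1   3.9 -29.8  99.2   2.   77.4   0.3]
keeper 0.96 [389.5 106.9] [ 0.5584 -0.0027  0.06  ]
keeper 0.52 [387.9  19.2] [0.5582 0.0646 0.06  ]
case 0.86 [389.6 184.3] [ 0.5666 -0.0758  0.    ]
```

View pics/w2.png

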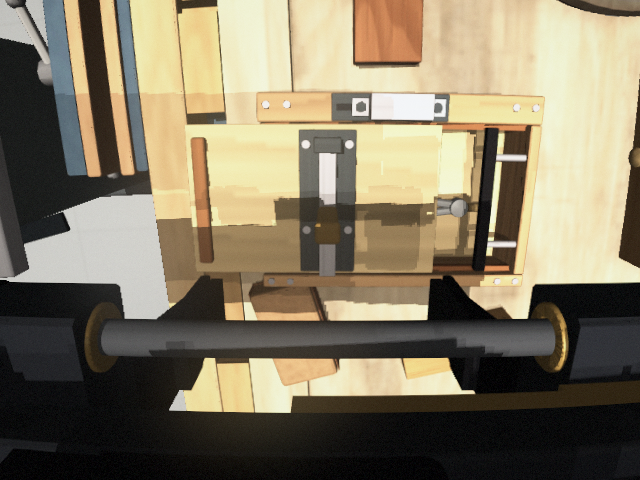

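The keeper plate spans about columns 332-449 at row 107, and the strap about 370-434, so the strap is off towards +x. I'll zoom in to measure the offset.

```bash
python3 - <<'E'
import cv2
a=cv2.imread('pics/w2.png')[80:160,290:460]; cv2.imwrite('pics/kz.png',cv2.resize(a,None,fx=4.7,fy=4.7,interpolation=cv2.INTER_CUBIC))
E
```

```text
(no output)
```

View pics/kz.png

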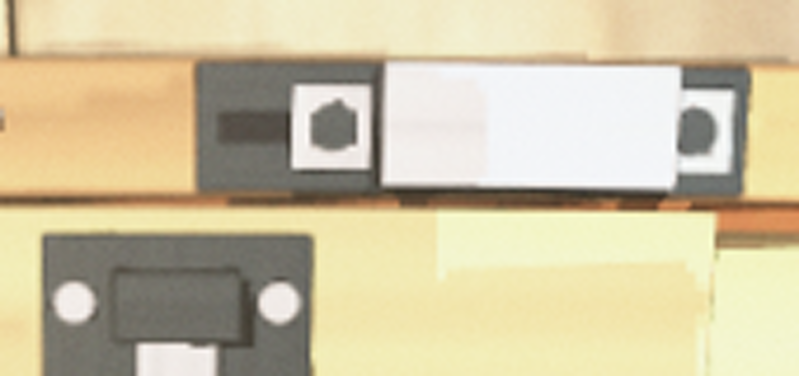

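```bash
python3 - <<'E'
from h import *
w=robot.read_camera('wrist'); f=lambda u,v:(290+u/4.7,80+v/4.7)
P=[atz(w,f(*u),.063) for u in((197,62),(750,68),(745,193),(197,190))]
for z in (.079,.082):
    S=[atz(w,f(*u),z) for u in((382,63),(682,66),(675,190),(380,186))]; print(z,np.round(S,4).tolist())
    d=np.mean(S,0)-np.mean(P,0); print('strap off',d, 'len',np.linalg.norm(S[1]-S[0]),np.linalg.norm(S[2]-S[3]))
print(np.round(P,4).tolist(),np.mean(P,0))
v=P[1]-P[0]+P[2]-P[3]; print('yaw',np.degrees(np.arctan2(v[1],v[0])),np.linalg.norm(v)/2)
# case long edges z .06
e=[atz(w,u,.06) for u in((258,95),(544,97),(264,286),(521,286))]
for a,b in((0,1),(2,3)): v=e[b]-e[a]; print(np.degrees(np.arctan2(v[1],v[0])))
# bolt nose/rail centre line
m=[atz(w,u,.066) for u in((327.5,152),(328,268))]; print(m)
o,p,r=tool(); print(p, r.as_matrix()[:,2])
E
```

```text
0.079 [[0.5419, 0.0069, 0.079], [0.5911, 0.0047, 0.079], [0.5901, -0.0151, 0.079], [0.5411, -0.0127, 0.079]]
strap off [ 0.00690252 -0.00049689  0.016     ] len 0.049257444075268476 0.04906767474348303
0.082 [[0.5416, 0.0067, 0.082], [0.5903, 0.0046, 0.082], [0.5894, -0.0151, 0.082], [0.5408, -0.0127, 0.082]]
strap off [ 0.00636838 -0.00056177  0.019     ] len 0.04881359601747985 0.0486255366556475
[[0.512, 0.0093, 0.063], [0.607, 0.0048, 0.063], [0.6064, -0.0162, 0.063], [0.5111, -0.0121, 0.063]] [ 0.55913885 -0.00354653  0.063     ]
yaw -2.6012127088265604 0.0952284085219088
-2.3745292378527916
-2.826692583465943
[array([ 0.50639002, -0.03706422,  0.066     ]), array([ 0.50229699, -0.13771207,  0.066     ])]
[ 0.50443995 -0.08412194  0.32029188] [ 9.98944069e-01 -4.59428725e-02  2.11962682e-05]
```

```bash
python3 -m creep '[[0,0,0,5,-0.15,0,1],[0,0,0,9,-0.15,0,1],[0,0,0,13,-0.15,0,1],[0,0,0,15.7,-0.15,0,1],[0,0,0,15.7,-0.15,0,1],[0,0,0,15.7,-0.15,0,1]]'; python3 - <<'E'
from h import *
a=robot.read_camera('scene');b=robot.read_camera('side');save(a,'a3');save(b,'b3')
E
cd pics; python3 -c "
import cv2,numpy as np
a=cv2.imread('a3.png')[150:300,320:480];b=cv2.imread('b3.png')[130:280,210:370]
cv2.imwrite('ab3.png',cv2.resize(np.hstack([a,b]),None,fx=2.5,fy=2.5,interpolation=2))"
```

```text
time_s: 3.85
tool_pos: [0.5048, -0.0848, 0.1639]
eef_rot: [121.2, 90.0, 118.6]
ft_force: [1.2, 0.1, 1.8]
opening: 0.0869
```

View pics/ab3.png

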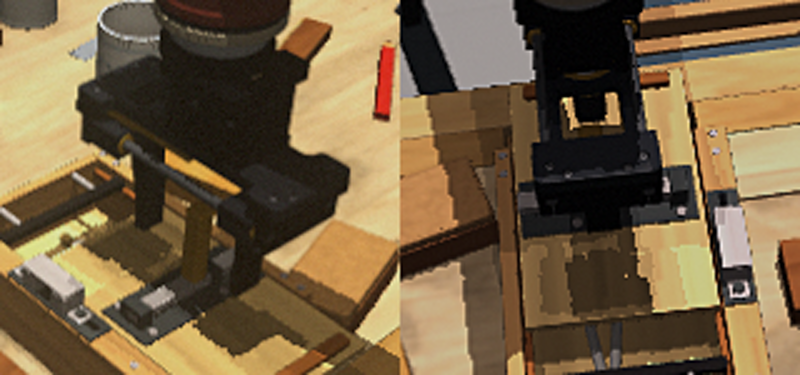

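The post at (197,240) in the left crop stands between the open fingers. I'll close the gripper on it.

```bash
python3 -m creep '[[0,0,0,0,0,0,0],[0,0,0,0,0,0,0],[0,0,0,0,0,0,0],[0,0,0,0,0,0,0],[0,0,0,0,0,0,0],[0,0,0,0,0,0,0],[0,0,0,0,0,0,0],[0,0,0,0,0,0,0]]' 40
```

```text
time_s: 4.75
tool_pos: [0.5047, -0.0845, 0.1632]
eef_rot: [143.9, 90.0, 141.4]
ft_force: [-0.2, 0.0, 0.9]
opening: 0.031
```

```bash
python3 -m creep '[[0,0,0,0,0,0,0],[0,0,0,0,0,0,0],[0,0,0,0,0,0,0],[0,0,0,0,0,0,0],[0,0,0,0,0,0,0]]' 40
```

```text
time_s: 5.25
tool_pos: [0.5048, -0.0845, 0.1633]
eef_rot: [24.3, 90.0, 21.8]
ft_force: [1.1, 0.2, -1.1]
opening: 0.0155
```

```bash
python3 -m creep '[[0,0,0,0,0,0.5,0],[0,0,0,0,0,1,0],[0,0,0,0,0,1.5,0],[0,0,0,0,0,2,0],[0,0,0,0,0,2.5,0],[0,0,0,0,0,3,0],[0,0,0,0,0,3.5,0],[0,0,0,0,0,3.5,0],[0,0,0,0,0,3.5,0]]'
```

```text
time_s: 6.15
tool_pos: [0.5403, -0.0861, 0.1633]
eef_rot: [5.7, 89.9, 3.2]
ft_force: [2.9, -0.5, -1.6]
opening: 0.0155
```

```bash
python3 -m creep '[[0,0,0,0,0,0.4,0],[0,0,0,0,0,0.8,0],[0,0,0,0,0,1.2,0],[0,0,0,0,0,1.5,0],[0,0,0,0,0,1.5,0],[0,0,0,0,0,1.5,0]]'
```

```text
time_s: 6.75
tool_pos: [0.5541, -0.0868, 0.1632]
eef_rot: [-171.8, 89.9, -174.3]
ft_force: [-6.1, -0.8, 4.1]
opening: 0.0159
```

```bash
for i in 1; do python3 -m creep '[[0,0,0,0,0,0.3,0],[0,0,0,0,0,0.6,0],[0,0,0,0,0,0.8,0],[0,0,0,0,0,0.8,0],[0,0,0,0,0,0.8,0]]'; done
```

```text
time_s: 7.25
tool_pos: [0.5615, -0.0871, 0.1632]
eef_rot: [-172.0, 89.8, -174.6]
ft_force: [-8.9, -1.1, 7.2]
opening: 0.0159
```

```bash
python3 -m creep '[[0,0,0,0,0,0.1,0],[0,0,0,0,0,0.2,0],[0,0,0,0,0,0.2,0]]'
```

```text
time_s: 7.55
tool_pos: [0.5632, -0.0872, 0.1631]
eef_rot: [-172.9, 89.8, -175.5]
ft_force: [-10.8, -1.2, 9.8]
opening: 0.0158
```

```bash
python3 -m creep '[[0,0,0,0,0,0.1,0],[0,0,0,0,0,0.2,0],[0,0,0,0,0,0.2,0]]'
```

```text
time_s: 7.85
tool_pos: [0.5651, -0.0873, 0.1632]
eef_rot: [-173.1, 89.8, -175.7]
ft_force: [-11.2, -0.6, 10.3]
opening: 0.0155
```

```bash
python3 -m creep '[[0,0,0,0,0,0.1,0],[0,0,0,0,0,0.2,0],[0,0,0,0,0,0.2,0]]'
```

```text
time_s: 8.15
tool_pos: [0.567, -0.0874, 0.1632]
eef_rot: [-173.3, 89.7, -175.8]
ft_force: [-11.5, -0.1, 9.7]
opening: 0.0155
```

```bash
python3 -m creep '[[0,0,0,0,0,0.1,0],[0,0,0,0,0,0.2,0],[0,0,0,0,0,0.2,0]]'
```

```text
time_s: 8.45
tool_pos: [0.5679, -0.0874, 0.1631]
eef_rot: [-173.7, 89.6, -176.2]
ft_force: [-18.9, -0.1, 15.3]
opening: 0.0158
```

```bash
python3 -m creep '[[0,0,0,0,0,-0.3,0],[0,0,0,0,0,-0.6,0],[0,0,0,0,0,-0.6,0],[0,0,0,0,0,-0.6,0]]'
```

```text
time_s: 8.85
tool_pos: [0.5633, -0.0872, 0.1632]
eef_rot: [-172.8, 89.8, -175.3]
ft_force: [-10.5, -0.3, 7.9]
opening: 0.0158
```

```bash
python3 -m creep '[[0,0,0,0,0.4,0,0],[0,0,0,0,0.8,0,0],[0,0,0,0,1.2,0,0],[0,0,0,0,1.4,0,0],[0,0,0,0,1.4,0,0],[0,0,0,0,1.4,0,0]]'; python3 - <<'E'
from h import *
w=robot.read_camera('wrist'); save(w,'w4'); a=w['img'][:200,250:500,::-1]; cv2.imwrite('pics/w4z.png',cv2.resize(a,None,fx=3,fy=3,interpolation=2))
E
```

```text
time_s: 9.45
tool_pos: [0.5639, -0.073, 0.1632]
eef_rot: [-174.1, 89.8, -176.7]
ft_force: [-9.3, -0.7, 8.2]
opening: 0.0161
```

View pics/w4z.png

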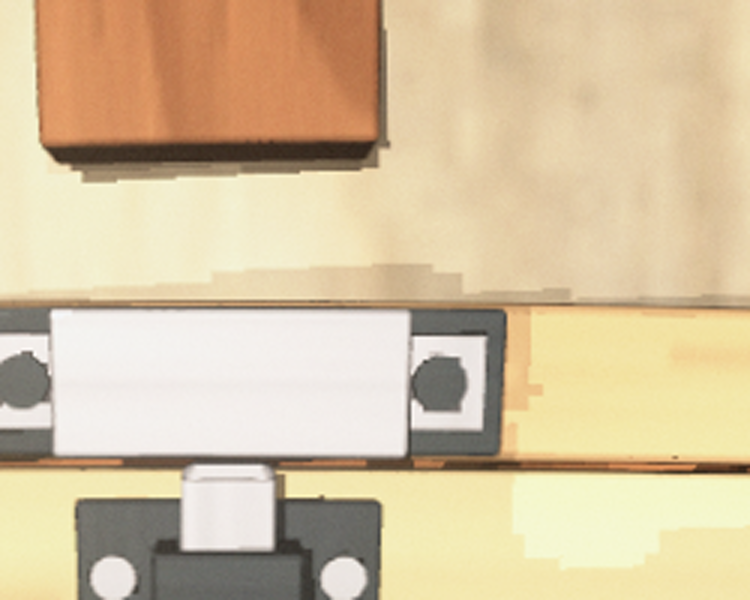

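Strap spans columns 52-409 of the crop and the bolt 182-277, so they're nearly in line. I'll correct for height before feeding it in.

```bash
python3 - <<'E'
from h import *
w=robot.read_camera('wrist'); f=lambda u,v:(250+u/3,v/3)
ex=np.array([np.cos(np.radians(-2.6)),np.sin(np.radians(-2.6)),0])
for zs in (.079,.081):
  for zb in (.066,.070):
    s=[atz(w,f(*u),zs)@ex for u in((54,455),(408,457))]; b=[atz(w,f(*u),zb)@ex for u in((182,510),(277,510))]
    print(zs,zb,'len',s[1]-s[0],'w',b[1]-b[0],'strap-bolt mm',(np.mean(s)-np.mean(b))*1e3)
E
```

```text
0.079 0.066 len 0.049199216568558635 w 0.014301719455086737 strap-bolt mm 0.22667840282142304
0.079 0.07 len 0.049199216568558635 w 0.01399882557538501 strap-bolt mm 0.21381281010535158
0.081 0.066 len 0.04863971405936307 w 0.014301719455086737 strap-bolt mm 0.23100887793736646
0.081 0.07 len 0.04863971405936307 w 0.01399882557538501 strap-bolt mm 0.218143285221295
```

```bash
python3 -m creep '[[0,0,0,0,0.1,0,0],[0,0,0,0,0.2,0,0],[0,0,0,0,0.3,0,0],[0,0,0,0,0.4,0,0],[0,0,0,0,0.4,0,0]]'
```

```text
time_s: 10.05
tool_pos: [0.5641, -0.0694, 0.1632]
eef_rot: [-167.6, 89.8, -170.1]
ft_force: [-9.4, -1.3, 7.5]
opening: 0.0158
```

```bash
python3 -m creep '[[0,0,0,0,0.1,0,0],[0,0,0,0,0.2,0,0],[0,0,0,0,0.2,0,0]]'
```

```text
time_s: 10.35
tool_pos: [0.5642, -0.0674, 0.1632]
eef_rot: [-167.3, 89.8, -169.8]
ft_force: [-10.4, -1.2, 7.4]
opening: 0.0156
```

```bash
python3 -m creep '[[0,0,0,0,0.1,0,0],[0,0,0,0,0.2,0,0],[0,0,0,0,0.3,0,0],[0,0,0,0,0.3,0,0]]'
```

```text
time_s: 10.75
tool_pos: [0.5643, -0.0644, 0.1632]
eef_rot: [-167.6, 89.8, -170.1]
ft_force: [-9.9, -0.6, 7.8]
opening: 0.0152
```

```bash
python3 -m creep '[[0,0,0,0,0.1,0,0],[0,0,0,0,0.2,0,0],[0,0,0,0,0.3,0,0],[0,0,0,0,0.4,0,0],[0,0,0,0,0.4,0,0]]'
```

```text
time_s: 11.25
tool_pos: [0.5645, -0.0604, 0.1632]
eef_rot: [-167.5, 89.8, -170.0]
ft_force: [-8.4, -1.5, 8.1]
opening: 0.0158
```

```bash
python3 -m creep '[[0,0,0,0,0.2,0,0],[0,0,0,0,0.4,0,0],[0,0,0,0,0.6,0,0],[0,0,0,0,0.8,0,0],[0,0,0,0,1.0,0,0],[0,0,0,0,1.2,0,0],[0,0,0,0,1.3,0,0],[0,0,0,0,1.3,0,0],[0,0,0,0,1.3,0,0]]'
```

```text
time_s: 12.15
tool_pos: [0.5651, -0.0473, 0.1631]
eef_rot: [-169.8, 89.8, -172.3]
ft_force: [-9.8, -1.1, 8.1]
opening: 0.0154
```

```bash
python3 -m creep '[[0,0,0,0,0.1,0,0],[0,0,0,0,0.2,0,0],[0,0,0,0,0.25,0,0],[0,0,0,0,0.25,0,0]]'; python3 - <<'E'
from h import *
w=robot.read_camera('wrist'); save(w,'w5'); a=w['img'][:250,250:500,::-1]; cv2.imwrite('pics/w5z.png',cv2.resize(a,None,fx=2.4,fy=2.4,interpolation=2))
E
```

```text
time_s: 12.55
tool_pos: [0.5652, -0.0469, 0.1632]
eef_rot: [-137.8, 89.7, -140.4]
ft_force: [-10.2, -7.7, 7.4]
opening: 0.0155
```

View pics/w5z.png

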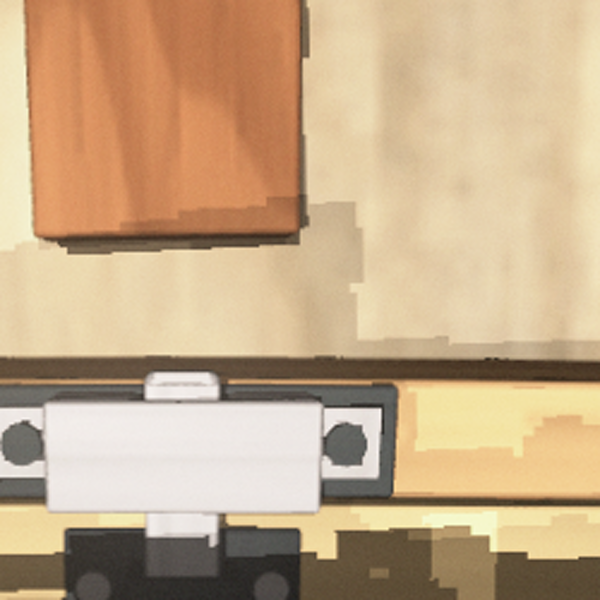

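The bolt reached its stop at 7.7 N, and its tip shows beyond the strap at (182,385) in the crop. I'll ease off both pushes before opening.

```bash
python3 -m creep '[[0,0,0,0,-0.1,-0.05,0],[0,0,0,0,-0.2,-0.1,0],[0,0,0,0,-0.2,-0.15,0],[0,0,0,0,-0.2,-0.2,0],[0,0,0,0,-0.2,-0.2,0]]'
```

```text
time_s: 13.1
tool_pos: [0.5636, -0.0471, 0.1632]
eef_rot: [-156.9, 89.9, -159.4]
ft_force: [-6.8, -2.6, 5.5]
opening: 0.0156
```

```bash
python3 -m creep '[[0,0,0,0,0,-0.05,0],[0,0,0,0,0,-0.08,0],[0,0,0,0,0,-0.08,0]]'
```

```text
time_s: 13.4
tool_pos: [0.5635, -0.0471, 0.1632]
eef_rot: [-124.3, 90.0, -126.8]
ft_force: [-4.7, -4.3, 3.1]
opening: 0.0157
```

```bash
python3 -m creep '[[0,0,0,0,0,-0.03,0],[0,0,0,0,0,-0.06,0],[0,0,0,0,0,-0.06,0]]'
```

```text
time_s: 13.7
tool_pos: [0.5634, -0.0471, 0.1632]
eef_rot: [-29.1, 89.9, -31.7]
ft_force: [-0.8, -5.2, 0.6]
opening: 0.0157
```

```bash
python3 -m creep '[[0,0,0,0,0,0,0.6],[0,0,0,0,0,0,0.6],[0,0,0,0,0,0,0.6],[0,0,0,0,0,0,0.6],[0,0,0,0,0,0,0.6],[0,0,0,0,0,0,0.6],[0,0,0,0,0,0,0.6],[0,0,0,0,0,0,0.6]]'
```

```text
time_s: 14.5
tool_pos: [0.563, -0.0465, 0.1633]
eef_rot: [60.8, 90.0, 58.3]
ft_force: [-1.4, 0.2, -0.7]
opening: 0.052
```

```bash
python3 -m creep '[[0,0,0,-3,0,0,0.6],[0,0,0,-7,0,0,0.6],[0,0,0,-11,0,0,0.6],[0,0,0,-15,0,0,0.6],[0,0,0,-15,0,0,0.6],[0,0,0,-15,0,0,0.6]]'; python3 - <<'E'
from h import *
w=robot.read_camera('wrist'); save(w,'w6'); b=robot.read_camera('side'); save(b,'b6'); 
a=np.hstack([w['img'][:250,280:480,::-1],b['img'][130:380,180:430,::-1]]); cv2.imwrite('pics/z6.png',cv2.resize(a,None,fx=1.75,fy=1.75,interpolation=2))
s=robot.read_camera('scene')
for l in ('offcut_walnut_mid','sanding_block_mid','offcut_oak_mid'):
  for n,p in (('side',b),('scene',s)):
    for x in robot.tip_of(p,l)[:1]: print(n,l,x['score'],np.round(x['centre'],1))
E
```

```text
time_s: 15.1
tool_pos: [0.5633, -0.0465, 0.3141]
eef_rot: [-9.2, 89.9, -11.7]
ft_force: [1.0, -0.1, -0.3]
opening: 0.0523
side offcut_walnut_mid 0.82 [380.3 238. ]
scene offcut_walnut_mid 0.94 [311.1 304.8]
side sanding_block_mid 0.96 [216.5 218.9]
scene sanding_block_mid 0.95 [451.1 263.5]
side offcut_oak_mid 0.68 [202.7 302.4]
scene offcut_oak_mid 0.71 [399.2 220.4]
```

View pics/z6.png

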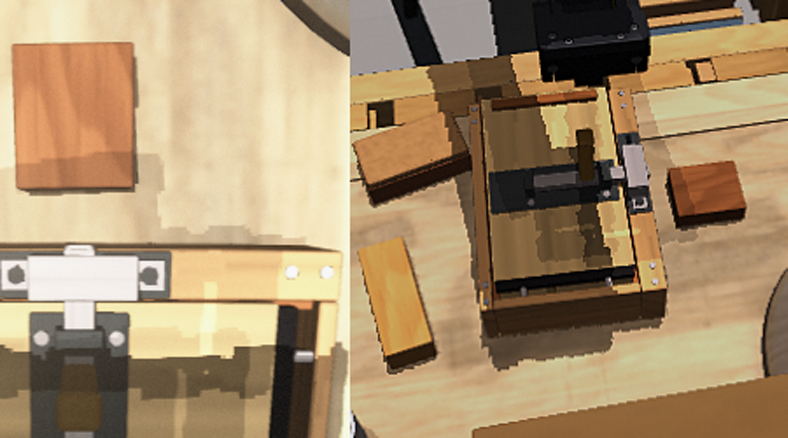

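```bash
python3 -c "
from plant import robot
print(robot.sign_off())"
```

```text
the job is handed in; nothing more can be done
None
```

The lid is pushed in against its sprung strip, the bolt is through the keeper holding it, and I've handed the job in at about 15 s of the 61 s. The sign-off gives no verdict.

- **How it went:** I gripped the handle and pushed the lid to its hard stop to get a reference. I then backed off to about 4.5 mm out, where the camera put the strap in line with the bolt to about 0.2 mm. The bolt went in with almost no push, and I ran it to its own stop, where the wrist read 7.7 N. I eased off the push until the keeper carried the lid, then let go and raised the arm clear.
- **Last checks:** The wrist and side pictures show the tip past the strap's far side and the lid staying in. The gripper is about 15 cm above the handle with no contact force. The three loose pieces were seen within about 4 pixels of where they started.
- **What disagreed:** The bolt's travel came out at about 40.5 mm from the tool position, against a nominal 42 mm stop. It may have started slightly forward of fully drawn back. The push-back at the stop and the visible tip both say it is fully through. I had no direct reading of the bolt or lid joints, nor of the force on the keeper.

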